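# Seat three dowels with the fingertips

## Task

Three wooden dowels have been started in the holes of the rail on the bench: with the fingertips alone, press each one down on its top until it is fully home, first the thick one at one end of the row, then the medium one at the other end, last the thin one in the middle, not starting on one before the previous is home. Press lightly, without hard blows. Do not pinch a dowel, do not lift the rail or shove it along the bench, and leave the hammer, the sanding block and the cardboard box alone.

Things in the scene. Friction and masses are not known exactly. Their poses are not given: they have to be found in the camera images.
- rail: plain dark-wood frame rail lying loose and flat on the bench, hole side up: body 160 mm long (its x), 50 wide (its y), 40 high, with an 18 mm stub tenon at each end (196 mm overall); about 0.6 kg. Origin at the centre of its underside, z up. Three dowels stand upright in blind holes in its top face, in a row along its x axis, 56 mm apart. The rail may lie at any yaw.
- thick_top (a point): centre of the flat top end of the thick dowel, a plain light-wood round pin of 26 mm diameter, standing in the rail at x = -56 mm of the rail's frame (an end of the row). The top is 20 to 24 mm above the rail's top face at the start (60 to 64 mm above the bench) and 10 mm above it (50 mm above the bench) when fully home.
- thick_slide (a joint): depth of the thick dowel in its hole, in m: 0 to 0.004 at the start, 0.014 when fully home on the bottom of the hole, a hard stop. It slides straight down against a friction of about 4 N, plus 25 N per m/s, and stays where it is left.
- medium_top (a point): centre of the flat top end of the medium dowel, a plain light-wood round pin of 16 mm diameter, standing in the rail at x = 56 mm of the rail's frame (an end of the row). The top is 20 to 24 mm above the rail's top face at the start (60 to 64 mm above the bench) and 10 mm above it (50 mm above the bench) when fully home.
- medium_slide (a joint): depth of the medium dowel in its hole, in m: 0 to 0.004 at the start, 0.014 when fully home on the bottom of the hole, a hard stop. It slides straight down against a friction of about 4 N, plus 25 N per m/s, and stays where it is left.
- thin_top (a point): centre of the flat top end of the thin dowel, a plain light-wood round pin of 8 mm diameter, standing in the rail at x = 0 mm of the rail's frame (the middle of the row). The top is 20 to 24 mm above the rail's top face at the start (60 to 64 mm above the bench) and 10 mm above it (50 mm above the bench) when fully home.
- thin_slide (a joint): depth of the thin dowel in its hole, in m: 0 to 0.004 at the start, 0.014 when fully home on the bottom of the hole, a hard stop. It slides straight down against a friction of about 4 N, plus 25 N per m/s, and stays where it is left.
- hammer: hammer with wooden handle, 85 x 268 x 27 mm, lying loose beyond the rail; origin at the centre of its underside. Not to be used or moved.
- sanding_block: cork sanding block, 63 x 113 x 34 mm, lying loose to the right of the rail; origin at the centre of its underside. Not to be moved.
- box_dowels: small closed cardboard box, 64 x 71 x 51 mm, standing loose beyond the rail, to its left; origin at the centre of its underside. Not to be moved.

How it is judged:
On the way, in this order (a step that is already met when the one before it is completed fails the run):
1. the thick dowel is pressed fully home (value of joint thick_slide above 0.012 m), for 0.1 s.
2. the medium dowel is pressed fully home (value of joint medium_slide above 0.012 m), for 0.1 s.
3. the thin dowel is pressed fully home (value of joint thin_slide above 0.012 m), for 0.1 s.
At the end, for the whole second after the job is handed in: All three dowels are home to within 2 mm; the rail lies flat and at rest on the bench within 40 mm of where it lay; the hammer, sanding block and box are within 30 mm of where they were (value of joint each of thick_slide, medium_slide, thin_slide above 0.012 m and height (world z) of rail below 0.004 m and angle between rail's own z axis and vertical below 0.05 rad and distance of rail from where it was at the start of the episode below 0.04 m and linear speed of rail below 0.01 m/s and distance of each of hammer, sanding_block, box_dowels from where it was at the start of the episode below 0.03 m); the robot touches nothing.
It fails at once if a dowel is pushed down before the one that comes before it is home ((value of joint medium_slide above 0.007 m and value of joint thick_slide below 0.0115 m) or (value of joint thin_slide above 0.007 m and value of joint medium_slide below 0.0115 m)).
It fails at once if a dowel or the rail is pressed or struck harder than 40 N (contact force between the arm and rail above 40 N).
It fails at once if a dowel is taken between the fingers ((z of the grasp point in the frame of thick_top below 0.006 m and horizontal distance between the grasp point and thick_top below 0.015 m) or (z of the grasp point in the frame of medium_top below 0.006 m and horizontal distance between the grasp point and medium_top below 0.015 m) or (z of the grasp point in the frame of thin_top below 0.006 m and horizontal distance between the grasp point and thin_top below 0.015 m)).
It fails at once if the rail is lifted, tipped or shoved along by more than 40 mm (height (world z) of rail above 0.01 m or angle between rail's own z axis and vertical above 0.15 rad or distance of rail from where it was at the start of the episode above 0.04 m).
It fails at once if the hammer, sanding block or box is moved (distance of any of hammer, sanding_block, box_dowels from where it was at the start of the episode above 0.03 m).
It also fails if it takes over 45 s, if anything falls off the work surface, if the arm or the gripper's body presses on something with over 40 N, if the wrist force passes 120 N, or if a joint passes its speed limit or range.

## Robot

A 6-joint arm with a two-finger parallel gripper is mounted at the origin on a cart in front of the work surface, level with it; the furniture and walls round the work are solid. World frame = base frame: x ahead of the robot, y to its left, z up, the work surface at z = 0. Lengths are in m, angles in rad, forces in N, time in s.
With the tool pointing down it reaches from about 0.35 to 0.775 m from the base axis. Payload 5.5 kg.
Tool frame: the origin (TCP) lies at the very end of the fingers, on their centre line; the grasp point (between the pads) lies 19 mm behind it; x points along the fingers, y is the direction in which the jaws open and shut, and the axes are right-handed (so a half turn about x gives the same grasp; the last joint's range is limited). The gripper opens to 85 mm and grips with 20 to 120 N. Pads are 22 mm wide; open, the fingers measure 114 mm over their backs; the gripper's body (76 mm by 85 mm) begins 54 mm behind the grasp point. The pads swing forward as they close: fully open they stand 13 mm farther back than shut.
Start: joints at [1.004, 0.313, 0.046, 1.304, 0, 1.431], TCP at [0.238, 0.523, 0.231] pointing down, gripper open.
Joint ranges: [-2.76, 2.76], [-0.86, 1.69], [-1.03, 1.26], [-2.2, 2.34], [-1.47, 1.5], [-3.14, 3.14]. Speed limits (rad/s): [2.57, 2.57, 3.14, 3.14, 3.14, 3.14].

## Interface

Orientations are given as a unit quaternion [w, x, y, z].
In Python, from workcell import env gives the robot as it stands.
- The arm moves only by the tool servo_tool, never from a script. Its argument "increments" is a list of rows, each an object with "offset": the shift along the tool's x, y, z in cm, a list of three; "yaw": the turn about the tool's x in degrees. In form: [{"offset": [x, y, z], "yaw": yaw}, ...]. A call has exactly 8 rows; each row is the pose to reach, as a shift and turn from the pose commanded when the call began, along the tool's axes at that moment; what a row does not reach only later rows make up. A row lasts 1/10 s, in which the tool goes at most 50 mm and 8.59 degrees, less where a joint would pass 70% of its speed; a pose out of reach is approached as far as the arm can. A call with a gripper value outside its range is refused whole. "claw" is the opening, from 0 (shut) to 1 (fully open), set as the call begins (left out, the last holds). The fingers move at their own pace and stop on an object; "force" is the grip in N (left out, the last holds). Time passes only in rows, so rows that repeat a pose let the fingers close, or fill a call up. It gives the time, the measured TCP pose, the force and the opening at its end, in the units of the state.
- env.get_state(): the state, without advancing time (a new reading comes with each control period).
- env.read_camera(name): name is "side" or "top"; returns (picture, depth): 400x640x3 uint8, red, green, blue; 400x640 float32, m along the optical axis (not along the pixel's ray), 0 where there is no reading.
- env.camera_model(name): a dict with "vertical_fov" (degrees; the focal length in pixels is half the picture's height over the tangent of half this angle, whatever the lens; pixels are square), "cx", "cy" (the principal point, pixels), "world_from_camera" (4x4, takes a point from camera to world coordinates). Camera axes: x right, y up, looking along -z (the intrinsics and any distortion apply to the point x, -y, -z); pixel columns grow to the right and rows downward; lengths in m; the calibration is good to about 2 mm. A picture is of the moment at which its call begins. camera_model takes no time and is no camera call.
- env.hand_in(): hands the job in, once; it reports no verdict.
The state is a dict: "clock": time; "joint_pos": joint angles; "qvel": joint speeds; "tau": joint torques, N m; "tcp_pos": TCP position; "orientation": TCP orientation; "wrist_force": force on the tool from outside, world axes, zero at the start; "ft_torque": the same for the moment, N m; "finger_gap": finger opening in m.
Only numpy, scipy, OpenCV 4.12 (cv2) and the standard library are available. Lean on these libraries where they do the work, as an engineer would, in place of code of your own. Each camera call takes 0.05 s, during which the arm holds its last target.

## Working session

There is one attempt and no reset: what is moved stays moved. The work goes in short steps, Python scripts to look and compute and a tool call to move; the robot and the scene stay as the last step left them, time stands still between calls to the robot, and variables do not carry over. Pictures are saved under pics/ and viewed, and the job is handed in when it is done.

Besides the shell and the picture viewer there is one more tool, called after "Call:" as name(argument=value, ...) on one line, values as JSON. servo_tool: Moves the arm, as the interface text tells. Its arguments: {"type":"object","properties":{"increments":{"type":"array","items":{"type":"object","properties":{"offset":{"type":"array","items":{"type":"number"}},"yaw":{"type":"number"}}}},"claw":{"type":"number"},"force":{"type":"number"}},"required":["increments"]}

```bash
mkdir -p pics; ls; python3 - <<'E'
from workcell import env
import cv2,numpy as np
s=env.get_state();print(s)
for n in("side","top"):
    p,d=env.read_camera(n);cv2.imwrite(f"pics/{n}0.png",p[...,::-1]);np.save(f"pics/{n}0.npy",d);np.save(f"pics/{n}0p.npy",p)
    print(n,env.camera_model(n))
E
```

```text
pics
{'clock': 0.0, 'joint_pos': array([ 1.00439743e+00,  3.14011502e-01,  4.49726322e-02,  1.30361611e+00,
       -2.27095710e-05,  1.43117518e+00]), 'qvel': array([ 0.00024236, -0.00025903,  0.00105181, -0.00011925, -0.00054336,
        0.0003485 ]), 'tau': array([-8.00772323e-04, -4.80623996e+01,  2.98535943e+01,  1.93607697e-02,
        8.63290870e-05,  1.10035177e-05]), 'tcp_pos': array([0.2377585 , 0.52296816, 0.23039998]), 'orientation': array([ 0.69084884,  0.14912675,  0.69128815, -0.15036553]), 'wrist_force': array([-0.31825931,  0.24628429,  0.47338927]), 'ft_torque': array([ 0.00418043, -0.04816206,  0.00355309]), 'finger_gap': 0.08549553028408584}
side {'vertical_fov': 43.05992071404006, 'cx': 320.8937351176984, 'cy': 192.61597125711563, 'world_from_camera': array([[ 0.99194603,  0.06433335, -0.1091068 ,  0.48170903],
       [-0.126358  ,  0.44304634, -0.88754921, -0.7940859 ],
       [-0.00875965,  0.89418743,  0.44760709,  0.57445253],
       [ 0.        ,  0.        ,  0.        ,  1.        ]])}
top {'vertical_fov': 54.81879393377891, 'cx': 318.5694897472691, 'cy': 194.86426133173893, 'world_from_camera': array([[-0.02334151,  0.9852189 , -0.16970239,  0.40940096],
       [-0.99953485, -0.02633104, -0.01538682,  0.14741549],
       [-0.01962783,  0.1692643 ,  0.98537523,  1.10488839],
       [ 0.        ,  0.        ,  0.        ,  1.        ]])}
```

View pics/top0.png

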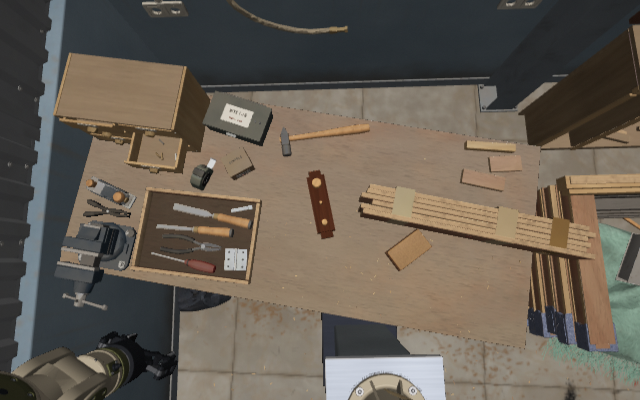

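View pics/side0.png

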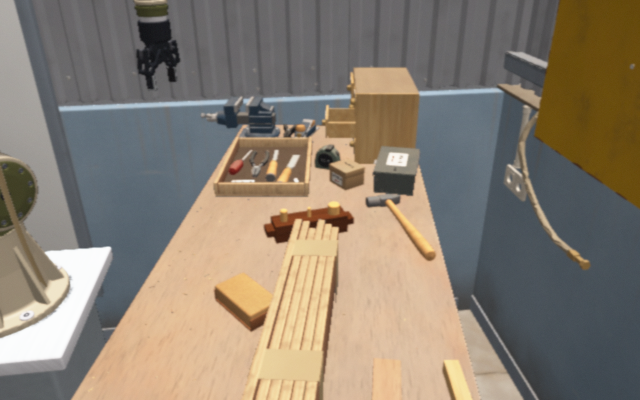

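The top view shows the rail around (320,204), with the thick dowel at about (317,183) on the far end and the medium one at about (324,222) on the near end. In the side view the thick dowel is at about (334,208) and the medium one at about (284,214).

```bash
cat > h.py <<'E'
import numpy as np
from workcell import env
def ray(n,u,v):
    m=env.camera_model(n);f=200/np.tan(np.radians(m["vertical_fov"]/2));T=np.array(m["world_from_camera"])
    d=T[:3,:3]@np.array([(u-m["cx"])/f,-(v-m["cy"])/f,-1.]);return T[:3,3],d
def onz(n,u,v,z):
    o,d=ray(n,u,v);return o+d*(z-o[2])/d[2]
def proj(n,P):
    m=env.camera_model(n);f=200/np.tan(np.radians(m["vertical_fov"]/2));T=np.array(m["world_from_camera"])
    c=T[:3,:3].T@(np.array(P)-T[:3,3]);return m["cx"]+f*c[0]/-c[2],m["cy"]-f*c[1]/-c[2]
E
python3 - <<'E'
from h import *
import cv2
p=np.load("pics/top0p.npy");s=np.load("pics/side0p.npy")
a=cv2.resize(p[160:250,280:360,::-1],None,fx=6,fy=6,interpolation=cv2.INTER_CUBIC)
b=cv2.resize(s[190:250,255:365,::-1],None,fx=7,fy=7,interpolation=cv2.INTER_CUBIC)
cv2.imwrite("pics/zt.png",a);cv2.imwrite("pics/zs.png",b)
for n,im,(r0,r1,c0,c1) in(("top",p,(165,245,300,342)),("side",s,(200,225,275,350))):
    h=cv2.cvtColor(im,cv2.COLOR_RGB2HSV)
    for r in range(r0,r1,1) if n=="top" else []:
        pass
    # rail mask: dark red
    R,G,B=[im[...,i].astype(int) for i in range(3)]
    rail=((R-B>15)&(R<140)&(G<65)).astype(np.uint8)
    k=np.zeros_like(rail);k[r0-5:r1+20,c0-15:c1+15]=rail[r0-5:r1+20,c0-15:c1+15]
    cs,_=cv2.findContours(k,cv2.RETR_EXTERNAL,cv2.CHAIN_APPROX_NONE)
    c=max(cs,key=cv2.contourArea);rr=cv2.minAreaRect(c);print(n,"rail",rr)
    hull=np.zeros_like(k);cv2.drawContours(hull,[cv2.convexHull(c)],-1,1,-1)
    br=((R>150)&(G>95)).astype(np.uint8)
    if n=="top": br&=hull
    else:
        q=np.zeros_like(br);q[r0:r1,c0:c1]=1;br&=q
    N,L,st,ce=cv2.connectedComponentsWithStats(br)
    for i in range(1,N):
        if st[i,4]>3:print(st[i],ce[i],onz("top",*ce[i],.062) if n=="top" else "")
    
E
```

```text
top rail ((320.51922607421875, 204.09616088867188), (67.85618591308594, 17.454336166381836), 78.69007110595703)
[312 178   9   9  62] [316.17741935 181.9516129 ] [0.6253403  0.16945796 0.062     ]
[320 201   2   2   4] [320.5 201.5] [0.57045248 0.15884983 0.062     ]
[322 219   5   5  23] [324.         221.17391304] [0.51624862 0.15066732 0.062     ]
side rail ((277.01177978515625, 231.44703674316406), (25.38086700439453, 20.608394622802734), 12.528807640075684)
[275 200  75  22 938] [309.03837953 206.13646055] 
[293 218  17   7  93] [300.59139785 221.56989247] 
[317 219  15   6  51] [321.66666667 221.98039216]
```

View pics/zt.png

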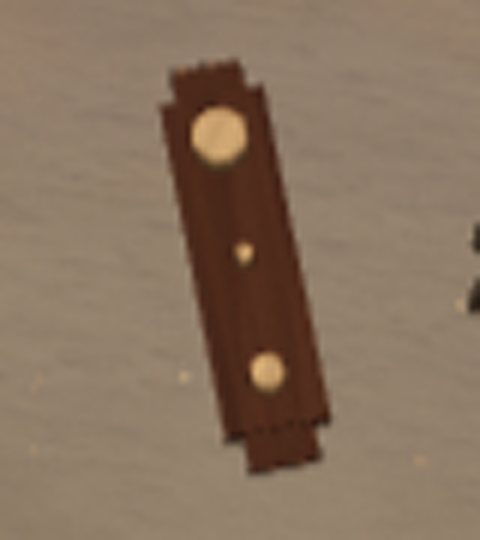

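View pics/zs.png

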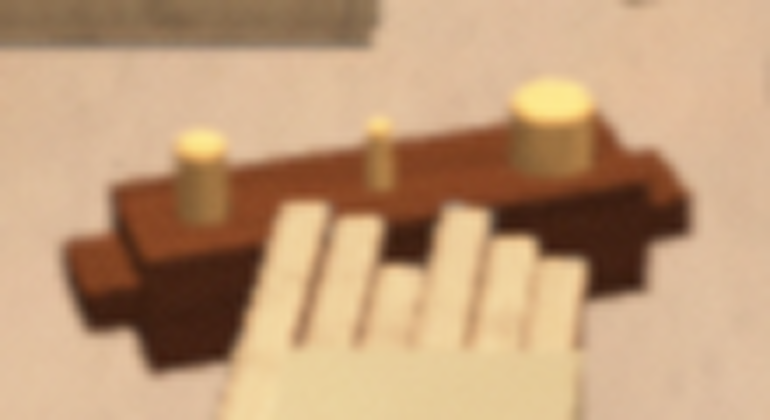

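```bash
cat >> h.py <<'E'
from scipy.spatial.transform import Rotation as Ro
def go(P):
    s=env.get_state();q=s["orientation"];R=Ro.from_quat([q[1],q[2],q[3],q[0]]).as_matrix()
    print("t",s["clock"],"tcp",s["tcp_pos"].round(4),"F",s["wrist_force"].round(2),"gap",round(s["finger_gap"],4))
    print("toolx",R[:,0].round(3),"tooly",R[:,1].round(3),"yang",np.degrees(np.arctan2(R[1,1],R[0,1])).round(1),"j",s["joint_pos"].round(2))
    print("offset cm",(R.T@(np.array(P)-s["tcp_pos"])*100).round(2))
E
python3 - <<'E'
from h import *
for n,t,sd in (("thick",(316.18,181.95),(333.4,204.3)),("thin",(320.3,201.3),(308.7,207.6)),("med",(324,221.17),(283.3,210.2))):
    o1,d1=ray("top",*t);o2,d2=ray("side",*sd);d1/=np.linalg.norm(d1);d2/=np.linalg.norm(d2)
    A=np.stack([d1,-d2],1);x=np.linalg.lstsq(A,o2-o1,rcond=None)[0]
    a,b=o1+d1*x[0],o2+d2*x[1];print(n,((a+b)/2).round(4),"gap",(a-b).round(4),"onz top",onz("top",*t,.062).round(4),"side",onz("side",*sd,.062).round(4))
go((.626,.169,.15))
E
```

```text
thick [0.6267 0.1695 0.058 ] gap [-0.0011  0.     -0.0002] onz top [0.6253 0.1695 0.062 ] side [0.6262 0.1623 0.062 ]
thin [0.5718 0.1594 0.0595] gap [-0.0009  0.     -0.0001] onz top [0.571  0.1594 0.062 ] side [0.5718 0.1549 0.062 ]
med [0.5168 0.1507 0.0621] gap [-0.0012 -0.     -0.0001] onz top [0.5163 0.1507 0.062 ] side [0.5174 0.1511 0.062 ]
t 0.1 tcp [0.2378 0.523  0.2305] F [-0.03 -0.18  0.05] gap 0.0851
toolx [-0.001 -0.001 -1.   ] tooly [ 0.414  0.91  -0.002] yang 65.5 j [ 1.    0.31  0.05  1.3  -0.    1.43]
offset cm [  8.06 -16.14  50.  ]
```

Call:
servo_tool(increments=[{"offset": [0,-0.8,2.5],"yaw": -4},{"offset": [0,-2.2,7],"yaw": -9},{"offset": [0,-3.7,11.5],"yaw": -14},{"offset": [0,-5.2,16],"yaw": -19},{"offset": [0,-6.6,20.5],"yaw": -24},{"offset": [0,-8.1,25],"yaw": -29},{"offset": [0,-9.5,29.5],"yaw": -34},{"offset": [0,-11,34],"yaw": -34}], claw=0, force=40)

```text
clock: 0.9
tcp_pos: [0.503, 0.281, 0.2309]
orientation: [0.704, -0.059, 0.705, 0.06]
wrist_force: [0.7, 0.8, 0.6]
finger_gap: -0.0
```

```bash
python3 -c "
from h import *
go((.626,.169,.15))"
```

```text
t 0.9 tcp [0.503  0.281  0.2309] F [0.69 0.78 0.63] gap -0.0
toolx [-0.001  0.    -1.   ] tooly [-0.168  0.986  0.   ] yang 99.7 j [0.37 0.32 0.05 1.3  0.   0.2 ]
offset cm [  8.09 -13.11  10.25]
```

Call:
servo_tool(increments=[{"offset": [0,-2.5,2],"yaw": 0},{"offset": [1.5,-5.5,4.5],"yaw": 0},{"offset": [4,-8.5,7],"yaw": 0},{"offset": [7,-11,8.8],"yaw": 0},{"offset": [10,-12.5,9.8],"yaw": 0},{"offset": [12.5,-13.1,10.2],"yaw": 0},{"offset": [13.8,-13.1,10.2],"yaw": 0},{"offset": [13.8,-13.1,10.2],"yaw": 0}])

```text
clock: 1.7
tcp_pos: [0.6223, 0.1701, 0.0906]
orientation: [0.703, -0.059, 0.707, 0.059]
wrist_force: [-0.3, 0.1, 0.6]
finger_gap: 0.0004
```

```bash
python3 - <<'E'
from h import *
import cv2
go((.626,.169,.05))
for n,(r0,r1,c0,c1) in(("top",(150,250,270,370)),("side",(150,250,260,380))):
    p,d=env.read_camera(n);cv2.imwrite(f"pics/{n}1.png",cv2.resize(p[r0:r1,c0:c1,::-1],None,fx=5,fy=5,interpolation=cv2.INTER_CUBIC))
E
```

```text
t 1.7 tcp [0.6223 0.1701 0.0906] F [-0.28  0.1   0.59] gap 0.0004
toolx [-0.005 -0.    -1.   ] tooly [-0.166  0.986  0.   ] yang 99.5 j [ 0.14  0.52  0.01  1.07  0.   -0.02]
offset cm [ 4.06 -0.17  0.37]
```

View pics/side1.png

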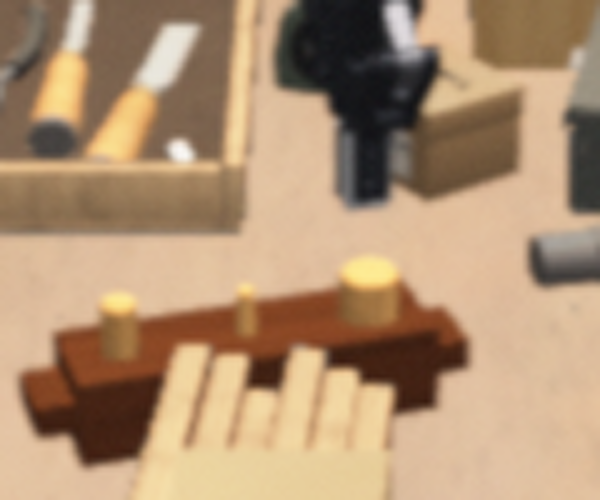

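View pics/top1.png

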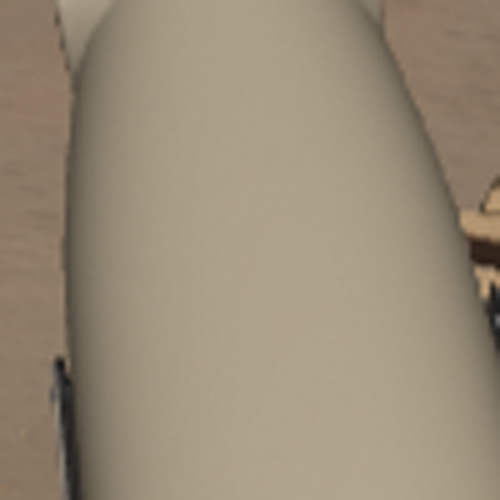

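The side view shows the shut fingertips ending at about (362,202) in the crop, just above the thick top at (370,272). The arm hides the rail in the top view.

```bash
python3 - <<'E'
from h import *
go((.626,.169,.05))
P=env.get_state()["tcp_pos"];u,v=proj("side",P);print("tcp crop",(u-260)*5,(v-150)*5)
u,v=proj("side",(.626,.169,.062));print("thick exp crop",(u-260)*5,(v-150)*5)
E
```

```text
t 1.8 tcp [0.6242 0.171  0.094 ] F [ 0.04  0.31 -0.06] gap 0.0
toolx [ 0.  0. -1.] tooly [-0.167  0.986  0.   ] yang 99.6 j [ 0.14  0.52  0.01  1.07  0.   -0.02]
offset cm [ 4.4  -0.23  0.15]
tcp crop 359.4008479094407 196.48681799202322
thick exp crop 364.21148138715125 264.3651754834002
```

Call:
servo_tool(increments=[{"offset": [1.2,-0.2,0.15],"yaw": 0},{"offset": [2.3,-0.2,0.15],"yaw": 0},{"offset": [2.8,-0.2,0.15],"yaw": 0},{"offset": [3.2,-0.2,0.15],"yaw": 0},{"offset": [3.5,-0.2,0.15],"yaw": 0},{"offset": [3.8,-0.2,0.15],"yaw": 0},{"offset": [4.0,-0.2,0.15],"yaw": 0},{"offset": [4.1,-0.2,0.15],"yaw": 0}])

```text
clock: 2.6
tcp_pos: [0.6258, 0.1687, 0.0524]
orientation: [0.705, -0.059, 0.705, 0.059]
wrist_force: [-3.2, 1.7, 3.8]
finger_gap: 0.0
```

```bash
python3 -c "
from h import *
go((.626,.169,.05))"
```

```text
t 2.6 tcp [0.6258 0.1687 0.0524] F [-3.24  1.74  3.81] gap 0.0
toolx [-0.  0. -1.] tooly [-0.166  0.986  0.   ] yang 99.6 j [ 0.14  0.55 -0.04  0.98  0.   -0.03]
offset cm [0.24 0.03 0.02]
```

Call:
servo_tool(increments=[{"offset": [0.04,0,0],"yaw": 0},{"offset": [0.08,0,0],"yaw": 0},{"offset": [0.12,0,0],"yaw": 0},{"offset": [0.15,0,0],"yaw": 0},{"offset": [0.18,0,0],"yaw": 0},{"offset": [0.2,0,0],"yaw": 0},{"offset": [0.22,0,0],"yaw": 0},{"offset": [0.22,0,0],"yaw": 0}])

```text
clock: 3.4
tcp_pos: [0.6264, 0.1686, 0.0501]
orientation: [0.705, -0.059, 0.704, 0.059]
wrist_force: [-1.8, 1.3, 2.2]
finger_gap: 0.0
```

Call:
servo_tool(increments=[{"offset": [0.02,0,0],"yaw": 0},{"offset": [0.04,0,0],"yaw": 0},{"offset": [0.06,0,0],"yaw": 0},{"offset": [0.08,0,0],"yaw": 0},{"offset": [0.1,0,0],"yaw": 0},{"offset": [0.1,0,0],"yaw": 0},{"offset": [0.1,0,0],"yaw": 0},{"offset": [0.1,0,0],"yaw": 0}])

```text
clock: 4.2
tcp_pos: [0.6265, 0.1686, 0.05]
orientation: [0.705, -0.059, 0.704, 0.059]
wrist_force: [-4.3, -0.0, 7.5]
finger_gap: -0.0001
```

Call:
servo_tool(increments=[{"offset": [-1.5,0,0],"yaw": 0},{"offset": [-4.5,0,0],"yaw": 0},{"offset": [-5,0,-2.5],"yaw": 0},{"offset": [-5,0,-6],"yaw": 0},{"offset": [-5,0,-9.5],"yaw": 0},{"offset": [-5,0.1,-11.1],"yaw": 0},{"offset": [-5,0.1,-11.1],"yaw": 0},{"offset": [-5,0.1,-11.1],"yaw": 0}])

```text
clock: 5.0
tcp_pos: [0.5177, 0.1511, 0.0994]
orientation: [0.705, -0.059, 0.704, 0.059]
wrist_force: [1.3, 0.2, 0.5]
finger_gap: -0.0001
```

```bash
python3 - <<'E'
from h import *
import cv2
p,d=env.read_camera("side");cv2.imwrite("pics/side2.png",cv2.resize(p[150:250,260:380,::-1],None,fx=5,fy=5,interpolation=cv2.INTER_CUBIC))
go((.5167,.1507,.05))
P=env.get_state()["tcp_pos"]
for Q in (P,(.5167,.1507,.062),(.6267,.1695,.05)):
    u,v=proj("side",Q);print((u-260)*5,(v-150)*5)
E
```

```text
t 5.05 tcp [0.5182 0.1512 0.0994] F [-0.42 -1.01  1.01] gap 0.0001
toolx [ 0.002  0.    -1.   ] tooly [-0.166  0.986 -0.   ] yang 99.5 j [ 0.14  0.32 -0.28  0.97 -0.   -0.03]
offset cm [ 4.94 -0.02 -0.17]
114.6289503781341 221.83263316173253
114.82814613913376 301.5190744577252
365.5809633293174 288.07728683015637
```

View pics/side2.png

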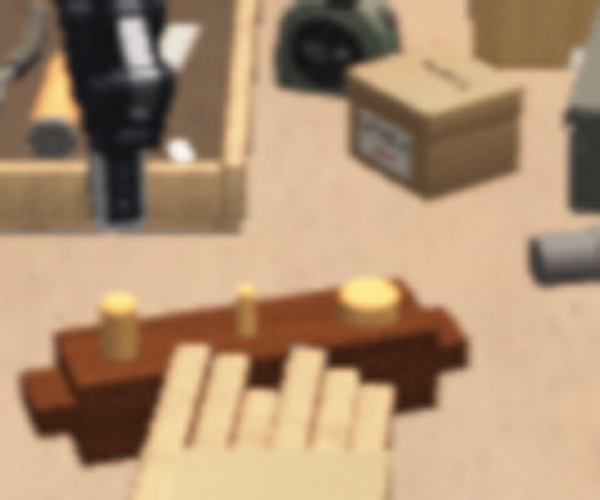

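The thick dowel now stands low, with its top at crop (369,295), and the rail has not moved. The fingertips at (118,225) are over the medium top at (118,301).

Call:
servo_tool(increments=[{"offset": [1.5,0,-0.15],"yaw": 0},{"offset": [2.8,0,-0.15],"yaw": 0},{"offset": [3.3,0,-0.15],"yaw": 0},{"offset": [3.7,0,-0.15],"yaw": 0},{"offset": [4.1,0,-0.15],"yaw": 0},{"offset": [4.4,0,-0.15],"yaw": 0},{"offset": [4.6,0,-0.15],"yaw": 0},{"offset": [4.7,0,-0.15],"yaw": 0}])

```text
clock: 5.85
tcp_pos: [0.5158, 0.1509, 0.0524]
orientation: [0.705, -0.059, 0.704, 0.059]
wrist_force: [1.0, -0.9, 3.4]
finger_gap: 0.0002
```

Call:
servo_tool(increments=[{"offset": [0.04,0,0],"yaw": 0},{"offset": [0.08,0,0],"yaw": 0},{"offset": [0.12,0,0],"yaw": 0},{"offset": [0.15,0,0],"yaw": 0},{"offset": [0.18,0,0],"yaw": 0},{"offset": [0.21,0,0],"yaw": 0},{"offset": [0.24,0,0],"yaw": 0},{"offset": [0.24,0,0],"yaw": 0}])

```text
clock: 6.65
tcp_pos: [0.5156, 0.1509, 0.05]
orientation: [0.705, -0.059, 0.704, 0.059]
wrist_force: [1.3, -1.9, 5.1]
finger_gap: 0.0002
```

Call:
servo_tool(increments=[{"offset": [0.02,0,0],"yaw": 0},{"offset": [0.04,0,0],"yaw": 0},{"offset": [0.06,0,0],"yaw": 0},{"offset": [0.08,0,0],"yaw": 0},{"offset": [0.1,0,0],"yaw": 0},{"offset": [0.1,0,0],"yaw": 0},{"offset": [0.1,0,0],"yaw": 0},{"offset": [0.1,0,0],"yaw": 0}])

```text
clock: 7.45
tcp_pos: [0.5157, 0.151, 0.05]
orientation: [0.705, -0.059, 0.704, 0.059]
wrist_force: [-0.7, -2.6, 11.3]
finger_gap: 0.0001
```

Call:
servo_tool(increments=[{"offset": [-1.5,0,0],"yaw": 0},{"offset": [-4.5,0,0],"yaw": 0},{"offset": [-5,0,1.5],"yaw": 0},{"offset": [-5,0,3.5],"yaw": 0},{"offset": [-5,0,5],"yaw": 0},{"offset": [-5,0,5.6],"yaw": 0},{"offset": [-5,0,5.6],"yaw": 0},{"offset": [-5,0,5.6],"yaw": 0}])

```text
clock: 8.25
tcp_pos: [0.5688, 0.1602, 0.0978]
orientation: [0.704, -0.059, 0.706, 0.059]
wrist_force: [-0.5, -0.5, -0.2]
finger_gap: -0.0
```

```bash
python3 - <<'E'
from h import *
import cv2
p,d=env.read_camera("side");cv2.imwrite("pics/side3.png",cv2.resize(p[150:250,260:380,::-1],None,fx=5,fy=5,interpolation=cv2.INTER_CUBIC))
go((.5718,.1597,.05))
E
```

```text
t 8.3 tcp [0.5688 0.1602 0.0981] F [-0.25  0.32  0.72] gap -0.0
toolx [-0.002 -0.    -1.   ] tooly [-0.166  0.986  0.   ] yang 99.6 j [ 0.14  0.42 -0.14  1.02  0.   -0.03]
offset cm [ 4.8 -0.1  0.3]
```

View pics/side3.png

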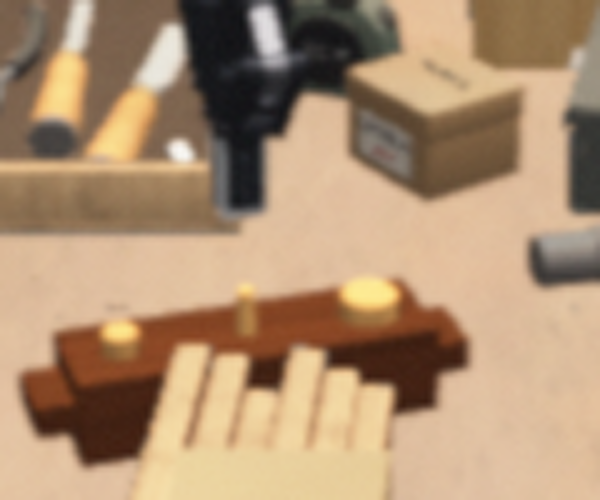

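The medium top is now low at crop (120,332), so it is home like the thick one. The fingertips at (241,212) sit about 2–3 mm short of the thin top at (245,289), so I shift them over and press.

Call:
servo_tool(increments=[{"offset": [1.5,-0.1,0.25],"yaw": 0},{"offset": [2.7,-0.1,0.25],"yaw": 0},{"offset": [3.2,-0.1,0.25],"yaw": 0},{"offset": [3.6,-0.1,0.25],"yaw": 0},{"offset": [4.0,-0.1,0.25],"yaw": 0},{"offset": [4.3,-0.1,0.25],"yaw": 0},{"offset": [4.5,-0.1,0.25],"yaw": 0},{"offset": [4.6,-0.1,0.25],"yaw": 0}])

```text
clock: 9.1
tcp_pos: [0.5725, 0.1596, 0.0528]
orientation: [0.704, -0.059, 0.705, 0.059]
wrist_force: [-3.6, -0.8, 4.4]
finger_gap: 0.0005
```

Call:
servo_tool(increments=[{"offset": [0.04,0,0],"yaw": 0},{"offset": [0.08,0,0],"yaw": 0},{"offset": [0.12,0,0],"yaw": 0},{"offset": [0.15,0,0],"yaw": 0},{"offset": [0.18,0,0],"yaw": 0},{"offset": [0.21,0,0],"yaw": 0},{"offset": [0.24,0,0],"yaw": 0},{"offset": [0.24,0,0],"yaw": 0}])

```text
clock: 9.9
tcp_pos: [0.5729, 0.1597, 0.0503]
orientation: [0.705, -0.059, 0.705, 0.059]
wrist_force: [-2.9, 0.3, 4.1]
finger_gap: 0.0
```

Call:
servo_tool(increments=[{"offset": [0.02,0,0],"yaw": 0},{"offset": [0.04,0,0],"yaw": 0},{"offset": [0.06,0,0],"yaw": 0},{"offset": [0.08,0,0],"yaw": 0},{"offset": [0.1,0,0],"yaw": 0},{"offset": [0.12,0,0],"yaw": 0},{"offset": [0.12,0,0],"yaw": 0},{"offset": [0.12,0,0],"yaw": 0}])

```text
clock: 10.7
tcp_pos: [0.573, 0.1597, 0.0498]
orientation: [0.705, -0.059, 0.704, 0.059]
wrist_force: [-4.6, 0.2, 8.0]
finger_gap: 0.0002
```

Call:
servo_tool(increments=[{"offset": [-1.5,0,0],"yaw": 0},{"offset": [-4,0,0],"yaw": 0},{"offset": [-7,0,0],"yaw": 0},{"offset": [-10,0,-2],"yaw": 0},{"offset": [-12,2,-6],"yaw": 0},{"offset": [-14,4,-9],"yaw": 0},{"offset": [-15,5,-10],"yaw": 0},{"offset": [-15,5,-10],"yaw": 0}])

```text
clock: 11.5
tcp_pos: [0.4664, 0.1936, 0.201]
orientation: [0.706, -0.059, 0.703, 0.06]
wrist_force: [0.3, -0.4, 0.7]
finger_gap: 0.0004
```

```bash
python3 - <<'E'
from h import *
import cv2
for n,(r0,r1,c0,c1) in(("top",(100,250,200,360)),("side",(150,250,260,380))):
    p,d=env.read_camera(n);cv2.imwrite(f"pics/{n}4.png",cv2.resize(p[r0:r1,c0:c1,::-1],None,fx=4,fy=4,interpolation=cv2.INTER_CUBIC))
go((.57,.16,.2))
E
```

```text
t 11.6 tcp [0.4673 0.1925 0.1991] F [-0.16  0.58  0.48] gap 0.0002
toolx [ 0.002  0.    -1.   ] tooly [-0.166  0.986 -0.   ] yang 99.6 j [ 0.23  0.19 -0.2   1.18 -0.    0.07]
offset cm [-0.07 -4.92  9.59]
```

View pics/side4.png

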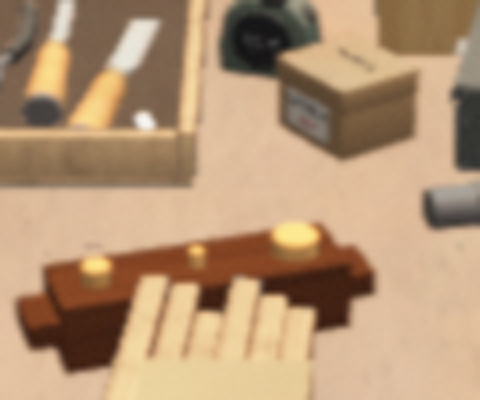

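View pics/top4.png

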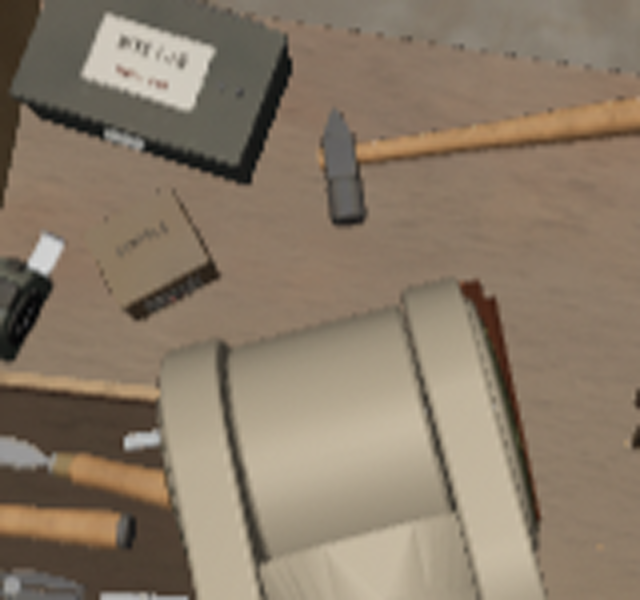

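In the side crop all three tops stand equally low: medium at (96,266), thin at (197,250) and thick at (295,238). The rail, box and hammer are where they were, and the arm is clear.

```bash
python3 -c "
from h import *
print(env.hand_in())"
```

```text
the job is handed in; nothing more can be done
None
```

I pressed all three dowels home with the shut fingertips, in the order thick, medium, thin, and handed the job in at about 11.6 s. The hand-in reports no verdict.

- **Depth:** each dowel stopped with the fingertips at z = 0.050 m (thick 0.0500, medium 0.0500, thin 0.0498), the height given for fully home. In a firmer final push of about 1 mm, the thick and medium did not move at all, and the thin settled its last 0.5 mm.
- **Force:** the highest vertical force I read was 11.3 N, on the medium dowel, against the 40 N limit. Force was read only at the end of each move, so brief peaks in between were not seen.
- **Scene:** the final side view shows the three tops equally low and the rail unmoved. The box and hammer head are where they were. I did not check the sanding block in the last pictures, but the arm never went near it.
- **Disagreement:** the first camera measurement put the thick top at 58 mm, just below the stated 60 to 64 mm. I relied on the measured contact force and tool height instead. In the last top view the arm hid most of the rail, so that check rests on the side view.

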